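# Pack the kit tray for the dust-layer test

### The job

Pack the blue kit tray for the next dust-layer test with things from the front part of the bench: the blue-lidded sample jar, the glass vial, the steel layer ring and the black rubber bulb each go into the tray insert made for it (jar upright in the large collar, vial upright in the small collar, ring flat over the spigot, bulb lengthwise in the cradle), set down on the insert, not dropped. The green-lidded jar and the roll of tape do not belong to the kit: leave them where they are.

Things in the scene. Friction and masses are not known exactly. Their poses are not given: they have to be found in the camera images.
- blue_jar: white plastic sample jar with a BLUE lid, standing upright; body 58 mm diameter up to 72 mm, lid 54 mm diameter, 83 mm tall in all. Origin: centre of its underside, z up. Loose, about 160 g.
- vial: small clear glass sample vial with brownish dust and a black screw cap, standing upright; 27 mm diameter, 56 mm tall. Origin: centre of its underside, z up. Loose, about 35 g.
- layer_ring: bright stainless layer ring lying flat; 62 mm outside diameter, about 50 mm clear bore, 10 mm high. Grip it across the outside of its rim. Origin: centre of its underside, z up. Loose, about 150 g.
- bulb: black rubber squeeze bulb lying on its side on two small feet, 37 mm wide (its x), 66 mm long (its y), 37 mm high; treat it as rigid. Origin: centre of its underside, z up. Grip it across its 37 mm width. Either end may point either way in its insert. Loose, about 45 g.
- green_jar: look-alike that does not belong in the tray: smaller white plastic jar with a GREEN lid, 52 mm diameter, 67 mm tall, standing. Origin: centre of its underside, z up. Loose; to be left where it stands.
- tape_roll: look-alike that does not belong in the tray: roll of pale tape with a brown cardboard core lying flat, 72 mm diameter, 19 mm high. Origin: centre of its underside, z up. Loose; to be left where it lies.
- jar_seat: insert for the blue-lidded jar, with the LARGE round collar. Grey tile 87x87x12 mm, fixed, one of four side by side in any order in the low blue tray (88 mm pitch). Origin: centre of tile underside; tile top at z +12 mm (15 mm above bench); y along the row, x across the tray. Collar: bore 74 mm, outside 82 mm, 22 mm above tile top; the jar stands in it on the tile top.
- vial_seat: insert for the vial, with the SMALL round collar. Grey tile 87x87x12 mm, fixed, one of four side by side in any order in the low blue tray (88 mm pitch). Origin: centre of tile underside; tile top at z +12 mm (15 mm above bench); y along the row, x across the tray. Collar: bore 43 mm, outside 53 mm, 18 mm above tile top; the vial stands in it on the tile top.
- ring_seat: insert for the layer ring, with a solid round spigot. Grey tile 87x87x12 mm, fixed, one of four side by side in any order in the low blue tray (88 mm pitch). Origin: centre of tile underside; tile top at z +12 mm (15 mm above bench); y along the row, x across the tray. Spigot: 34 mm diameter, tapering to 24 mm in its upper 6 mm, 16 mm above tile top; the ring lies round it flat on the tile top.
- bulb_seat: insert for the bulb, a rectangular cradle. Grey tile 87x87x12 mm, fixed, one of four side by side in any order in the low blue tray (88 mm pitch). Origin: centre of tile underside; tile top at z +12 mm (15 mm above bench); y along the row, x across the tray. Walls 16 mm above tile top; inside 53 mm in x, 81 mm in y; sides open for fingers over the middle 55 mm. The bulb lies on the tile top, lengthwise along y.
Not all that is in view belongs to the job. Leave any orange look-alike of the vial alone.

How it is judged:
At the end, for the whole second after the job is handed in: Jar, vial, ring and bulb each rest on the tile of their own insert: within 12 mm of its centre, underside within 3 mm of the tile top, tilt below 0.12 rad, bulb lengthwise within 0.35 rad; released, at rest. Green-lidded jar and tape not tipped, within 20 mm of their starts (horizontal distance between blue_jar and jar_seat below 0.012 m and z of blue_jar in the frame of jar_seat between 0.009 and 0.0155 m and angle between each of blue_jar, vial, layer_ring, bulb, green_jar, tape_roll's own z axis and vertical below 0.12 rad and linear speed of each of blue_jar, vial, layer_ring, bulb, green_jar, tape_roll below 0.03 m/s and contact force between each of blue_jar, vial, layer_ring, bulb and the fingers below 0.1 N and horizontal distance between vial and vial_seat below 0.012 m and z of vial in the frame of vial_seat between 0.009 and 0.0155 m and horizontal distance between layer_ring and ring_seat below 0.012 m and z of layer_ring in the frame of ring_seat between 0.009 and 0.0155 m and horizontal distance between bulb and bulb_seat below 0.012 m and z of bulb in the frame of bulb_seat between 0.009 and 0.0155 m and angle between the y axis of bulb and the y axis of bulb_seat, either way round below 0.35 rad and distance of each of green_jar, tape_roll from where it was at the start of the episode below 0.02 m); the robot touches nothing.
It fails at once if blue_jar is dropped into or onto its insert (faster than 0.7 m/s just above it, a fall of about 3 cm or more) (horizontal distance between blue_jar and jar_seat below 0.03 m and z of blue_jar in the frame of jar_seat below 0.05 m and linear speed of blue_jar above 0.7 m/s).
It fails at once if vial is dropped into or onto its insert (faster than 0.7 m/s just above it, a fall of about 3 cm or more) (horizontal distance between vial and vial_seat below 0.03 m and z of vial in the frame of vial_seat below 0.05 m and linear speed of vial above 0.7 m/s).
It fails at once if layer_ring is dropped into or onto its insert (faster than 0.7 m/s just above it, a fall of about 3 cm or more) (horizontal distance between layer_ring and ring_seat below 0.03 m and z of layer_ring in the frame of ring_seat below 0.05 m and linear speed of layer_ring above 0.7 m/s).
It fails at once if bulb is dropped into or onto its insert (faster than 0.7 m/s just above it, a fall of about 3 cm or more) (horizontal distance between bulb and bulb_seat below 0.03 m and z of bulb in the frame of bulb_seat below 0.05 m and linear speed of bulb above 0.7 m/s).
It also fails if it takes over 104 s, if anything falls off the work surface, if the arm or the gripper's body presses on something with over 40 N, if the wrist force passes 120 N, or if a joint passes its speed limit or range.

### The arm

A 6-joint arm with a two-finger parallel gripper is mounted at the origin on a cart in front of the work surface, level with it; the furniture and walls round the work are solid. World frame = base frame: x ahead of the robot, y to its left, z up, the work surface at z = 0. Lengths are in m, angles in rad, forces in N, time in s.
With the tool pointing down it reaches from about 0.425 to 0.95 m from the base axis. Payload 14.7 kg.
Tool frame: the origin (TCP) lies midway between the tips of the shut fingers; the grasp point (between the pads) lies 19 mm behind it (arm.grasp_offset is the distance from the TCP to the grasp point, in m); z points along the fingers, y is the direction in which the jaws open and shut (so a half turn about z gives the same grasp; the last joint's range is limited). The gripper opens to 85 mm and grips with 20 to 120 N. Pads are 22 mm wide; open, the fingers measure 114 mm over their backs; the gripper's body (76 mm by 85 mm) begins 54 mm behind the grasp point. The pads swing forward as they close: fully open they stand 13 mm farther back than shut.
Start: joints at [-1.336, 0.48, 1.596, -0, 1.065, -0.047], TCP at [0.181, -0.624, 0.231] pointing down, gripper open.
Joint ranges: [-2.75, 2.75], [-0.82, 2.05], [0.23, 2.67], [-1.56, 4.7], [0.09, 2.69], [-2.92, 2.92]. Speed limits (rad/s): [1.89, 1.89, 2.39, 3.01, 3.01, 3.01].

### API

Orientations are given as a rotation vector (axis times angle).
In Python, from station import arm, imaging, ticket gives the robot as it stands.
- The arm moves only by the tool jog_arm, never from a script. Its arguments are lists of equal length, an entry for each row: "dp": the shift along the tool's x, y, z scaled (see below), a list of three; "rotation": the turn, a rotation vector about the tool's x, y, z scaled (see below), a list of three. In form: {"dp": [[tx, ty, tz], ...], "rotation": [[rx, ry, rz], ...]}. A call has 1 to 12 rows; each row shifts and turns the pose as measured when the row begins, along the tool's axes as they then stand; what a row does not reach is not made up. The controller multiplies each number of a shift by 2.5 cm and each number of a turn by 0.08 rad. A row lasts 1/10 s, in which the tool goes at most 50 mm and 8.59 degrees, less where a joint would pass 70% of its speed; a pose out of reach is approached as far as the arm can. A call with a number of a shift or a turn outside -1 to 1 is refused whole. A call with a gripper value outside its range is refused whole. "gripper" is the opening, from -1 (shut) to 1 (fully open), so that 0 is half open, set as the call begins (left out, the last holds). The fingers move at their own pace and stop on an object; "newtons" is the grip in N (left out, the last holds). Time passes only in rows, so rows that do not move let the fingers close. It gives the time, the measured TCP pose, the force and the opening at its end, in the units of the state.
- arm.read_state(): the state, without advancing time (a new reading comes with each control period).
- imaging.grab_frame(name): name is "side" or "top" or "wrist"; returns the picture (480x640x3 uint8, red, green, blue); there is no depth.
- imaging.camera_model(name): a dict with "fov_y" (degrees; the focal length in pixels is half the picture's height over the tangent of half this angle, whatever the lens; pixels are square), "cx", "cy" (the principal point, pixels), "R" (3x3) and "t" (3): a world point X has camera coordinates R X + t; the wrist camera has in their place "hand_eye" (4x4, takes a point from camera to tool coordinates, whose origin is the TCP and whose axes are the flange's). Camera axes: x right, y down, z forward; pixel columns grow to the right and rows downward; lengths in m; the calibration is good to about 2 mm. A picture is of the moment at which its call begins: read the wrist's pose just before it. camera_model takes no time and is no camera call.
- ticket.close_job(): hands the job in, once; it reports no verdict.
The state is a dict: "time": time; "joint_pos": joint angles; "qd": joint speeds; "joint_efforts": joint torques, N m; "ee_pos": TCP position; "tool_rot": TCP orientation; "wrist_force": force on the tool from outside, world axes, zero at the start; "wrist_torque": the same for the moment, N m; "width": finger opening in m.
Only numpy, scipy, OpenCV 4.12 (cv2) and the standard library are available. Lean on these libraries where they do the work, as an engineer would, in place of code of your own. Each camera call takes 0.05 s, during which the arm holds its last target. There are 200 camera calls.

## Working session

There is one attempt and no reset: what is moved stays moved. The work goes in short steps, Python scripts to look and compute and a tool call to move; the robot and the scene stay as the last step left them, time stands still between calls to the robot, and variables do not carry over. Pictures are saved under pics/ and viewed, about 12 in all and at most 16, crops included, and the job is handed in when it is done.

Besides the shell and the picture viewer there is one more tool, called after ">>>" as name(argument=value, ...) on one line, values as JSON. jog_arm: Moves the arm, as the interface text tells. Shifts and turns lie within -1 to 1; 1 stands for 2.5 cm of shift or 0.08 rad of turn. Its arguments: {"type":"object","properties":{"dp":{"type":"array"},"rotation":{"type":"array"},"gripper":{"type":"number"},"newtons":{"type":"number"}},"required":["dp","rotation"]}

```bash
mkdir -p pics; cat > h.py <<'E'
import numpy as np, cv2
from scipy.spatial.transform import Rotation as Ro
from station import arm, imaging, ticket
def cam(n,st=None):
    m=imaging.camera_model(n); f=240/np.tan(np.radians(m["fov_y"])/2)
    if "R" in m: R=np.array(m["R"]);t=np.array(m["t"])
    else:
        H=np.array(m["hand_eye"]);T=np.eye(4);T[:3,:3]=Ro.from_rotvec(st["tool_rot"]).as_matrix();T[:3,3]=st["ee_pos"]
        W=np.linalg.inv(T@H);R=W[:3,:3];t=W[:3,3]
    return f,m["cx"],m["cy"],R,t,m
def ray(c,u,v,z):
    f,cx,cy,R,t,_=c; o=-R.T@t; d=R.T@np.array([(u-cx)/f,(v-cy)/f,1]); return o+d*(z-o[2])/d[2]
def proj(c,X):
    f,cx,cy,R,t,_=c; p=R@np.array(X)+t; return p[0]/p[2]*f+cx,p[1]/p[2]*f+cy
def grab(n,name=None):
    st=arm.read_state(); im=imaging.grab_frame(n)
    if name: cv2.imwrite("pics/"+name,im[:,:,::-1])
    return im,cam(n,st)
E
python3 - <<'E'
from h import *
for n in("top","side","wrist"):
    im,c=grab(n,n+"0.png"); print(n,c[0],{k:v for k,v in c[5].items() if k not in("R","t")},(-c[3].T@c[4]).round(3),c[3].round(2).tolist())
print(arm.read_state(), arm.grasp_offset)
E
```

```text
top 540.62381341382 {'fov_y': 47.87589557375417, 'cx': 325.45505734850224, 'cy': 243.8872763866577} [0.349 0.021 1.303] [[-0.03, -1.0, -0.01], [-0.99, 0.03, -0.15], [0.15, 0.0, -0.99]]
side 440.5927522194279 {'fov_y': 57.1560907233563, 'cx': 321.6286488242583, 'cy': 237.47286587111063} [0.205 0.715 0.545] [[-0.91, -0.41, -0.01], [-0.21, 0.5, -0.84], [0.35, -0.76, -0.54]]
wrist 363.7225509318255 {'fov_y': 66.8371379741599, 'cx': 320.7578632194143, 'cy': 235.87870288700086, 'hand_eye': array([[-4.90124709e-04, -9.52013605e-01, -3.06055314e-01,
         7.91893966e-02],
       [ 9.99998863e-01, -3.02180940e-05, -1.50742723e-03,
         5.51697790e-04],
       [ 1.42584283e-03, -3.06055705e-01,  9.52012538e-01,
        -1.43666489e-01],
       [ 0.00000000e+00,  0.00000000e+00,  0.00000000e+00,
         1.00000000e+00]])} [ 0.257 -0.603  0.374] [[0.28, -0.96, -0.0], [-0.91, -0.27, 0.31], [-0.29, -0.08, -0.95]]
{'time': 0.15, 'joint_pos': array([-1.33554669e+00,  4.80686488e-01,  1.59669087e+00, -2.47687519e-05,
        1.06509205e+00, -4.66135768e-02]), 'qd': array([-0.00036349, -0.00173117, -0.00058719,  0.00031735, -0.00070097,
        0.00114688]), 'joint_efforts': array([ 1.48084819e-03, -9.51150084e+01, -4.30456603e+01,  2.27305713e-05,
        8.09182908e-03,  2.18863681e-05]), 'ee_pos': array([ 0.18073198, -0.62407069,  0.23083492]), 'tool_rot': array([-3.10958071e+00, -4.41181875e-01,  1.63534416e-04]), 'wrist_force': array([-0.84979185,  0.4678175 ,  0.24108966]), 'wrist_torque': array([ 0.00593846, -0.02821502,  0.04327854]), 'width': 0.0852595274480719} 0.0187
```

View pics/top0.png

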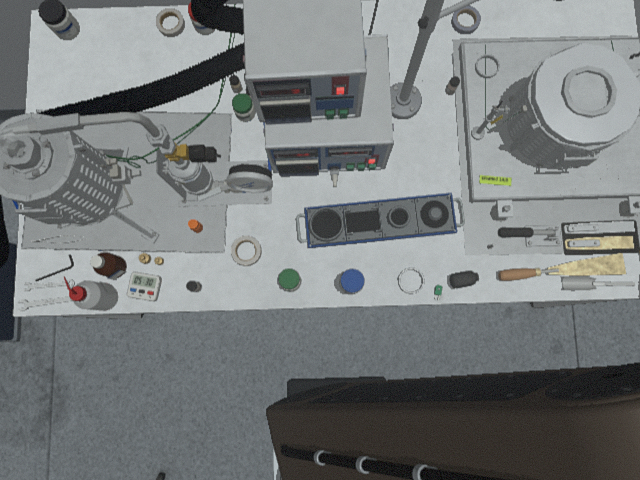

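View pics/side0.png

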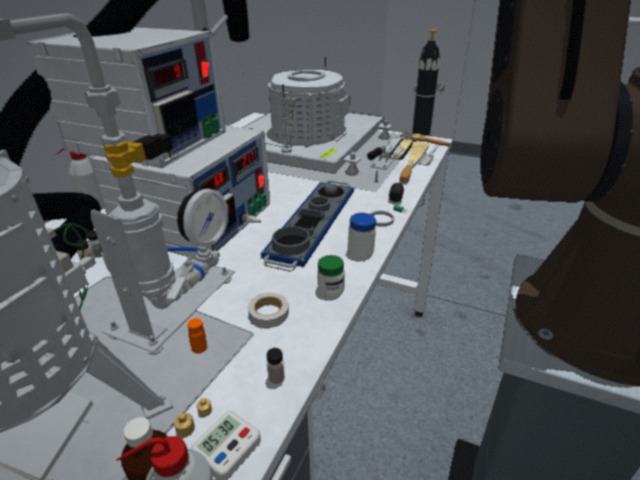

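```bash
python3 - <<'E'
from h import *
im=cv2.imread("pics/top0.png"); c=cam("top")
for n,u,v,z in[("blue",351,279,.083),("green",289,278,.067),("tape",246,250,.019),("vial",193,286,.056),("ring",410,281,.01),("bulb",463,279,.03),("jarseat",325,224,.037),("bulbseat",363,220,.015),("vialseat",399,216,.033),("ringseat",435,213,.031),("edge",350,300,0),("greenbit",438,292,.01),("instr_bottom",335,172,.1)]: print(n,ray(c,u,v,z).round(3))
cr=im[190:305,170:490]; cv2.imwrite("pics/c1.png",cv2.resize(cr,None,fx=2.5,fy=2.5,interpolation=cv2.INTER_CUBIC))
E
```

```text
blue [ 0.457 -0.032  0.083]
green [0.465 0.109 0.067]
tape [0.54  0.214 0.019]
vial [0.454 0.332 0.056]
ring [ 0.454 -0.176  0.01 ]
bulb [ 0.453 -0.298  0.03 ]
jarseat [0.594 0.023 0.037]
bulbseat [ 0.605 -0.07   0.015]
vialseat [ 0.609 -0.155  0.033]
ringseat [ 0.614 -0.242  0.031]
edge [ 0.414 -0.032  0.   ]
greenbit [ 0.426 -0.242  0.01 ]
instr_bottom [ 0.703 -0.004  0.1  ]
```

View pics/c1.png

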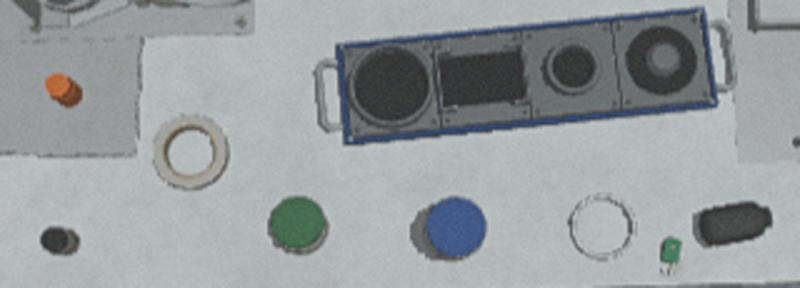

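```bash
cat >> h.py <<'E'
def plan(P,yaw,n=12,show=True):
    """rows from measured pose to P, tool down with x axis at yaw"""
    st=arm.read_state(); p=np.array(st["ee_pos"]); R=Ro.from_rotvec(st["tool_rot"])
    T=Ro.from_matrix(np.array([[np.cos(yaw),np.sin(yaw),0],[np.sin(yaw),-np.cos(yaw),0],[0,0,-1]]).T)
    dr=(R.inv()*T).as_rotvec(); P=np.array(P)
    k=max(np.abs(dr).max()/.08,1e-9); d=[];r=[]
    for i in range(n):
        left=(R.inv()*T).as_rotvec(); step=left/max(n-i,1)
        step=np.clip(step,-.08,.08)
        tr=R.inv().apply((P-p)/(n-i)); tr=np.clip(tr,-.025,.025)
        d.append((tr/.025).round(2).tolist()); r.append((step/.08).round(2).tolist())
        p=p+R.apply(tr); R=R*Ro.from_rotvec(step)
    print("at",np.array(st["ee_pos"]).round(4),"yaw",yawof(st),"t",st["time"],"w",st["width"]); print(d);print(r); print("end",p.round(4))
def yawof(st): x=Ro.from_rotvec(st["tool_rot"]).apply([1,0,0]); return round(float(np.arctan2(x[1],x[0])),4)
E
python3 -c "
from h import *
plan([.46,-.34,.26],1.24)"
```

```text
at [ 0.1807 -0.6241  0.2308] yaw 0.2819 t 0.15 w 0.0852595274480719
[[1.0, -0.65, -0.1], [1.0, -0.56, -0.1], [1.0, -0.45, -0.1], [1.0, -0.35, -0.1], [1.0, -0.24, -0.1], [1.0, -0.12, -0.1], [1.0, 0.01, -0.1], [1.0, 0.14, -0.1], [1.0, 0.29, -0.1], [1.0, 0.46, -0.1], [1.0, 0.66, -0.1], [1.0, 0.99, -0.1]]
[[-0.0, -0.0, -1.0], [-0.0, -0.0, -1.0], [-0.0, -0.0, -1.0], [-0.0, -0.0, -1.0], [-0.0, -0.0, -1.0], [-0.0, -0.0, -1.0], [-0.0, -0.0, -1.0], [-0.0, -0.0, -1.0], [-0.0, -0.0, -1.0], [-0.0, -0.0, -1.0], [-0.0, -0.0, -1.0], [-0.0, -0.0, -1.0]]
end [ 0.4293 -0.4106  0.26  ]
```

>>> jog_arm(dp=[[1,-0.65,-0.1],[1,-0.55,-0.1],[1,-0.45,-0.1],[1,-0.35,-0.1],[1,-0.25,-0.1],[1,-0.1,-0.1],[1,0,-0.1],[1,0.15,-0.1],[1,0.3,-0.1],[1,0.45,-0.1],[1,0.65,-0.1],[1,1,-0.1]], rotation=[[0,0,-1],[0,0,-1],[0,0,-1],[0,0,-1],[0,0,-1],[0,0,-1],[0,0,-1],[0,0,-1],[0,0,-1],[0,0,-1],[0,0,-1],[0,0,-1]], gripper=1)

```text
time: 1.35
ee_pos: [0.4304, -0.3984, 0.2592]
tool_rot: [-2.521, -1.864, -0.0]
wrist_force: [0.3, -0.5, 0.1]
width: 0.0855
```

```bash
python3 -c "
from h import *
plan([.47,-.34,.27],1.57)"
```

```text
at [ 0.4304 -0.3984  0.2592] yaw 1.2734 t 1.35 w 0.0855401448622138
[[0.22, 0.07, -0.04], [0.22, 0.07, -0.04], [0.22, 0.08, -0.04], [0.22, 0.09, -0.04], [0.22, 0.09, -0.04], [0.21, 0.1, -0.04], [0.21, 0.1, -0.04], [0.21, 0.11, -0.04], [0.21, 0.11, -0.04], [0.2, 0.12, -0.04], [0.2, 0.12, -0.04], [0.2, 0.13, -0.04]]
[[-0.0, -0.0, -0.31], [-0.0, -0.0, -0.31], [-0.0, -0.0, -0.31], [-0.0, -0.0, -0.31], [-0.0, -0.0, -0.31], [-0.0, -0.0, -0.31], [-0.0, -0.0, -0.31], [-0.0, -0.0, -0.31], [-0.0, -0.0, -0.31], [-0.0, -0.0, -0.31], [-0.0, -0.0, -0.31], [-0.0, -0.0, -0.31]]
end [ 0.47 -0.34  0.27]
```

>>> jog_arm(dp=[[0.6,0.3,-0.1],[0.6,0.3,-0.1],[0.6,0.35,-0.1],[0.6,0.35,-0.1],[0,0,0]], rotation=[[0,0,-1],[0,0,-1],[0,0,-1],[0,0,-0.7],[0,0,0]])

```text
time: 1.85
ee_pos: [0.4777, -0.3401, 0.2688]
tool_rot: [-2.196, -2.236, -0.003]
wrist_force: [0.4, -0.2, -0.5]
width: 0.0853
```

```bash
python3 - <<'E'
from h import *
im,c=grab("wrist","w1.png")
print(arm.read_state()["ee_pos"])
for n,P in dict(bulb=(.453,-.298,.018),ring=(.454,-.176,.01),rs=(.614,-.242,.03),vs=(.609,-.155,.03)).items(): print(n,proj(c,P))
E
```

```text
[ 0.47722888 -0.34082612  0.268623  ]
bulb (np.float64(298.252690873327), np.float64(156.0353624967911))
ring (np.float64(299.64312969364966), np.float64(29.091082138128797))
rs (np.float64(460.30999476458106), np.float64(102.31431474311782))
vs (np.float64(467.42776747396726), np.float64(1.2640770223918025))
```

View pics/w1.png

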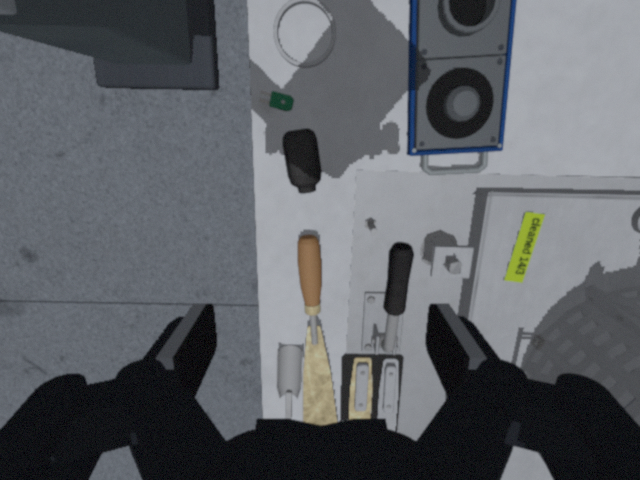

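```bash
python3 - <<'E'
from h import *
im=cv2.imread("pics/w1.png"); c=cam("wrist",arm.read_state()); g=im.max(2)
m=np.zeros_like(g); m[120:200,275:330]=(g[120:200,275:330]<60)
cs,_=cv2.findContours(m,0,2); k=max(cs,key=cv2.contourArea); r=cv2.minAreaRect(k); print(r)
B=[ray(c,*p,.018) for p in cv2.boxPoints(r)]; print("bulb",np.mean(B,0).round(4),[round(float(np.linalg.norm(B[i]-B[i+1])),4) for i in(0,1)])
for i in(0,1): d=B[i+1]-B[i]; print(np.degrees(np.arctan2(d[1],d[0])).round(1))
# ring & spigot circles
for (x0,y0,x1,y1,z,a,b) in[(260,0,350,75,.01,26,36),(420,60,500,145,.031,10,20),(420,60,500,145,.031,28,40)]:
    s=cv2.GaussianBlur(cv2.cvtColor(im,6)[y0:y1,x0:x1],(3,3),0)
    h=cv2.HoughCircles(s,cv2.HOUGH_GRADIENT,1,30,param1=80,param2=10,minRadius=a,maxRadius=b)
    if h is not None:
        for q in h[0][:2]: print(q+np.array([x0,y0,0]),ray(c,q[0]+x0,q[1]+y0,z).round(4))
b=cv2.inRange(cv2.cvtColor(im,cv2.COLOR_BGR2HSV),(105,120,50),(130,255,255)); b[:,:380]=0;b[200:]=0
ys,xs=np.nonzero(b); pts=np.array([[x,y] for x,y in zip(xs,ys)]); rr=[ray(c,*p,.015) for p in pts[::20]]
lo=pts[(pts[:,1]<140)]; L=lo[lo[:,0]<425];Rr=lo[lo[:,0]>480]
for q in(L,Rr):
    W=np.array([ray(c,*p,.015)[:2] for p in q]); print(np.polyfit(W[:,1],W[:,0],1).round(4))
E
```

```text
((302.3918762207031, 160.35134887695312), (62.30721664428711, 34.19498825073242), 80.53767395019531)
bulb [ 0.457 -0.304  0.018] [0.0357, 0.0652]
10.0
-79.5
[304.5  36.5  31. ] [ 0.4585 -0.1832  0.01  ]
[463.5        102.5         17.20000076] [ 0.6163 -0.2432  0.031 ]
[456.5        100.5         36.59999847] [ 0.6092 -0.2415  0.031 ]
[-0.0716  0.5516]
[-0.07    0.6465]
```

```bash
python3 -c "
from h import *
plan([.457,-.304,.02],1.745,11)"
```

```text
at [ 0.4772 -0.3408  0.2686] yaw 1.5868 t 1.9 w 0.08547409182868737
[[0.13, -0.07, 0.91], [0.13, -0.07, 0.91], [0.13, -0.06, 0.9], [0.13, -0.06, 0.9], [0.14, -0.06, 0.9], [0.14, -0.06, 0.9], [0.14, -0.06, 0.9], [0.14, -0.06, 0.9], [0.14, -0.05, 0.9], [0.14, -0.05, 0.9], [0.14, -0.05, 0.9]]
[[-0.0, -0.01, -0.18], [-0.0, -0.01, -0.18], [-0.0, -0.01, -0.18], [-0.0, -0.01, -0.18], [-0.0, -0.01, -0.18], [-0.0, -0.01, -0.18], [-0.0, -0.01, -0.18], [-0.0, -0.01, -0.18], [-0.0, -0.01, -0.18], [-0.0, -0.01, -0.18], [-0.0, -0.01, -0.18]]
end [ 0.457 -0.304  0.02 ]
```

>>> jog_arm(dp=[[0.25,-0.13,0.9],[0.25,-0.13,0.9],[0.25,-0.12,0.9],[0.25,-0.11,0.9],[0.25,-0.1,0.9],[0.25,-0.1,0.9],[0,0,0.9],[0,0,0.9],[0,0,0.7],[0,0,0.5],[0,0,0]], rotation=[[0,0,-0.33],[0,0,-0.33],[0,0,-0.33],[0,0,-0.33],[0,0,-0.33],[0,0,-0.33],[0,0,0],[0,0,0],[0,0,0],[0,0,0],[0,0,0]])

```text
time: 3.0
ee_pos: [0.4508, -0.3096, 0.0505]
tool_rot: [-2.032, -2.389, 0.0]
wrist_force: [0.1, -0.2, 0.2]
width: 0.0855
```

```bash
python3 -c "
from h import *
plan([.457,-.304,.003],1.745,4)"
```

```text
at [ 0.4508 -0.3096  0.0505] yaw 1.7318 t 3.0 w 0.08546257479004589
[[0.04, 0.07, 0.47], [0.04, 0.07, 0.47], [0.04, 0.07, 0.47], [0.04, 0.07, 0.47]]
[[-0.01, -0.01, -0.04], [-0.01, -0.01, -0.04], [-0.01, -0.01, -0.04], [-0.01, -0.01, -0.04]]
end [ 0.457 -0.304  0.003]
```

>>> jog_arm(dp=[[0.06,0.1,0.5],[0.06,0.1,0.5],[0.05,0.07,0.5],[0,0,0.4],[0,0,0]], rotation=[[0,0,-0.08],[0,0,-0.08],[0,0,0],[0,0,0],[0,0,0]])

```text
time: 3.5
ee_pos: [0.458, -0.3049, 0.0004]
tool_rot: [-2.019, -2.404, -0.0]
wrist_force: [0.5, -0.3, 0.2]
width: 0.0856
```

>>> jog_arm(dp=[[0,0,0],[0,0,0],[0,0,0],[0,0,0],[0,0,0],[0,0,0]], rotation=[[0,0,0],[0,0,0],[0,0,0],[0,0,0],[0,0,0],[0,0,0]], gripper=-1, newtons=30)

```text
time: 4.1
ee_pos: [0.4586, -0.3053, 0.0016]
tool_rot: [-2.02, -2.405, -0.0]
wrist_force: [0.1, -0.2, -0.4]
width: 0.0348
```

>>> jog_arm(dp=[[0,0,-0.3],[0,0,-0.8],[0,0,-1],[0,0,-1],[0,0,-1],[0,0,0]], rotation=[[0,0,0],[0,0,0],[0,0,0],[0,0,0],[0,0,0],[0,0,0]])

```text
time: 4.7
ee_pos: [0.4582, -0.3052, 0.1097]
tool_rot: [-2.019, -2.404, -0.0]
wrist_force: [-0.4, -0.2, -1.6]
width: 0.035
```

```bash
python3 -c "
from h import *
im,c=grab('wrist','w2.png')
plan([.603,-.067,.12],1.6415,11)"
```

```text
at [ 0.4577 -0.3048  0.1084] yaw 1.7443 t 4.75 w 0.034851187369028876
[[0.76, 0.67, -0.04], [0.77, 0.66, -0.04], [0.77, 0.66, -0.04], [0.78, 0.65, -0.04], [0.79, 0.64, -0.04], [0.79, 0.63, -0.04], [0.8, 0.63, -0.04], [0.8, 0.62, -0.04], [0.81, 0.61, -0.04], [0.81, 0.6, -0.04], [0.82, 0.6, -0.04]]
[[-0.0, -0.0, 0.12], [-0.0, -0.0, 0.12], [-0.0, -0.0, 0.12], [-0.0, -0.0, 0.12], [-0.0, -0.0, 0.12], [-0.0, -0.0, 0.12], [-0.0, -0.0, 0.12], [-0.0, -0.0, 0.12], [-0.0, -0.0, 0.12], [-0.0, -0.0, 0.12], [-0.0, -0.0, 0.12]]
end [ 0.603 -0.067  0.12 ]
```

View pics/w2.png

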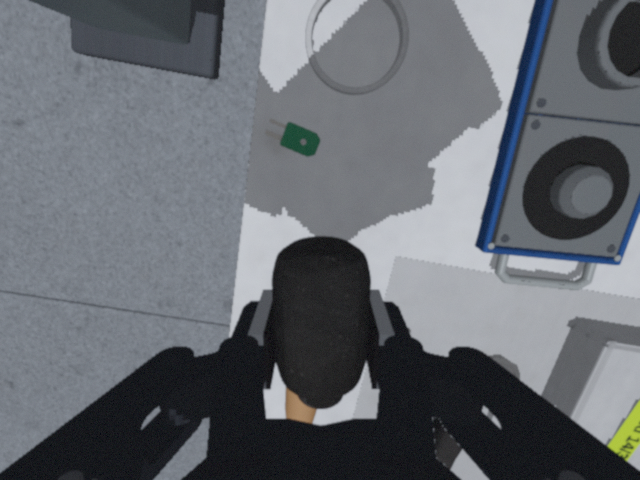

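>>> jog_arm(dp=[[0.76,0.67,-0.05],[0.77,0.66,-0.05],[0.77,0.66,-0.05],[0.78,0.65,-0.05],[0.79,0.64,-0.05],[0.79,0.63,-0.05],[0.8,0.63,-0.05],[0.8,0.62,0],[0.8,0.6,0],[0.8,0.6,0],[0.8,0.6,0],[0,0,0]], rotation=[[0,0,0.12],[0,0,0.12],[0,0,0.12],[0,0,0.12],[0,0,0.12],[0,0,0.12],[0,0,0.12],[0,0,0.12],[0,0,0.12],[0,0,0.12],[0,0,0.12],[0,0,0]])

```text
time: 5.95
ee_pos: [0.6039, -0.0581, 0.1101]
tool_rot: [-2.144, -2.278, 0.008]
wrist_force: [-0.4, 0.3, -0.9]
width: 0.0352
```

```bash
python3 -c "
from h import *
im,c=grab('wrist','w3.png')
print(proj(c,[.5976,.0203,.037]),proj(c,[.604,-.067,.015]))
plan([.604,-.067,.03],1.6415,5)"
```

```text
(np.float64(318.3003280352969), np.float64(119.41150844477201)) (np.float64(320.758835849027), np.float64(251.13766120880274))
at [ 0.6029 -0.059   0.1099] yaw 1.6316 t 6.0 w 0.035222681873233394
[[-0.07, 0.01, 0.64], [-0.07, 0.01, 0.64], [-0.07, 0.01, 0.64], [-0.07, 0.01, 0.64], [-0.06, 0.01, 0.64]]
[[-0.03, -0.02, -0.02], [-0.03, -0.02, -0.02], [-0.03, -0.02, -0.02], [-0.03, -0.02, -0.02], [-0.03, -0.02, -0.02]]
end [ 0.604 -0.067  0.03 ]
```

View pics/w3.png

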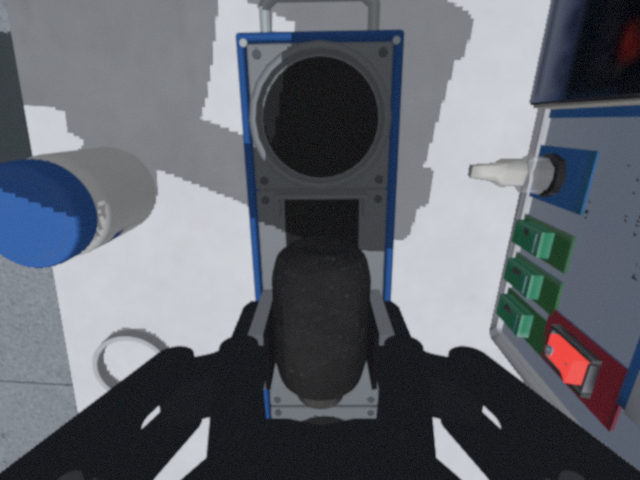

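>>> jog_arm(dp=[[-0.12,0.03,0.5],[-0.12,0.03,0.6],[-0.1,0,0.7],[0,0,0.7],[0,0,0.5],[0,0,0]], rotation=[[0,-0.03,-0.04],[0,-0.03,-0.04],[-0.05,-0.03,-0.04],[-0.05,0,0],[-0.05,0,0],[0,0,0]])

```text
time: 6.6
ee_pos: [0.5992, -0.0723, 0.0253]
tool_rot: [-2.141, -2.293, 0.009]
wrist_force: [0.3, -0.8, -1.0]
width: 0.0352
```

```bash
python3 -c "
from h import *
plan([.604,-.067,.0175],1.6415,4)"
```

```text
at [ 0.5992 -0.0723  0.0253] yaw 1.6394 t 6.6 w 0.0351541449899732
[[0.05, 0.05, 0.08], [0.05, 0.05, 0.08], [0.05, 0.05, 0.08], [0.05, 0.05, 0.08]]
[[-0.02, 0.0, -0.01], [-0.02, 0.0, -0.01], [-0.02, 0.0, -0.01], [-0.02, 0.0, -0.01]]
end [ 0.604  -0.067   0.0175]
```

>>> jog_arm(dp=[[0.1,0.1,0],[0.1,0.1,0],[0,0,0.1],[0,0,0.1],[0,0,0.1],[0,0,0]], rotation=[[-0.05,0,0],[-0.05,0,0],[0,0,0],[0,0,0],[0,0,0],[0,0,0]])

```text
time: 7.2
ee_pos: [0.6044, -0.0679, 0.0176]
tool_rot: [2.144, 2.293, 0.001]
wrist_force: [0.2, 0.8, -1.0]
width: 0.0352
```

```bash
python3 -c "
from h import *
plan([.604,-.067,.0175],1.6415,1);print(arm.read_state()['wrist_force'])"
```

```text
at [ 0.6044 -0.0679  0.0176] yaw 1.6383 t 7.2 w 0.03521907395555677
[[0.04, -0.01, 0.0]]
[[0.03, 0.02, -0.04]]
end [ 0.604  -0.067   0.0175]
[ 0.23466472  0.82507968 -1.02435356]
```

>>> jog_arm(dp=[[0,0,0.03],[0,0,0],[0,0,0],[0,0,0]], rotation=[[0,0,0],[0,0,0],[0,0,0],[0,0,0]], gripper=0.4)

```text
time: 7.6
ee_pos: [0.6047, -0.0679, 0.0172]
tool_rot: [2.143, 2.293, 0.002]
wrist_force: [0.2, 1.0, 0.1]
width: 0.0598
```

>>> jog_arm(dp=[[0,0,-0.4],[0,0,-1],[0,0,-1],[0,0,-1],[0,0,-1],[0,0,-1],[0,0,-1],[0,0,0]], rotation=[[0,0,0],[0,0,0],[0,0,0],[0,0,0],[0,0,0],[0,0,0],[0,0,0],[0,0,0]], gripper=1)

```text
time: 8.4
ee_pos: [0.6038, -0.0676, 0.1882]
tool_rot: [2.142, 2.293, 0.002]
wrist_force: [-0.3, 0.0, -0.2]
width: 0.0853
```

```bash
python3 -c "
from h import *
im,c=grab('wrist','w4.png')
plan([.459,-.183,.13],1.57,7)"
```

```text
at [ 0.603  -0.0675  0.1867] yaw 1.6385 t 8.45 w 0.08525293108679653
[[-0.6, -0.87, 0.32], [-0.61, -0.86, 0.32], [-0.62, -0.85, 0.32], [-0.63, -0.85, 0.32], [-0.64, -0.84, 0.32], [-0.64, -0.84, 0.32], [-0.65, -0.83, 0.32]]
[[0.0, 0.0, 0.12], [0.0, 0.0, 0.12], [0.0, 0.0, 0.12], [0.0, 0.0, 0.12], [0.0, 0.0, 0.12], [0.0, 0.0, 0.12], [0.0, 0.0, 0.12]]
end [ 0.459 -0.183  0.13 ]
```

View pics/w4.png

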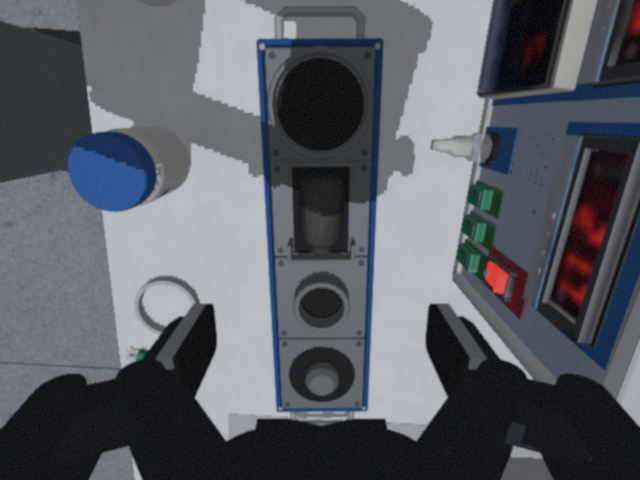

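```bash
python3 -c "
from h import *
c=cam('wrist',arm.read_state())
for n,u,v,z in [('lid',112,170,.083),('js',320,104,.037),('vs',321.5,303,.033),('rs',322,380,.031),('ring',167,305,.01),('bulb',322,209,.03)]: print(n,ray(c,u,v,z).round(4))
im=cv2.imread('pics/w4.png');b=cv2.inRange(cv2.cvtColor(im,cv2.COLOR_BGR2HSV),(105,120,50),(130,255,255));b[:,170:]=0
M=cv2.moments(b,True);print(M['m10']/M['m00'],M['m01']/M['m00'])
"
```

```text
lid [ 0.4605 -0.0315  0.083 ]
js [0.5975 0.0213 0.037 ]
vs [ 0.6102 -0.149   0.033 ]
rs [ 0.6166 -0.2351  0.031 ]
ring [ 0.4596 -0.1735  0.01  ]
bulb [ 0.6047 -0.0618  0.03  ]
110.97536124490551 170.442015561319
```

>>> jog_arm(dp=[[-0.6,-0.87,0.2],[-0.61,-0.86,0.2],[-0.62,-0.85,0.3],[-0.63,-0.85,0.3],[-0.64,-0.84,0.3],[-0.64,-0.84,0.3],[-0.6,-0.75,0.3],[0,0,0.2],[0,0,0]], rotation=[[0,0,0.1],[0,0,0.1],[0,0,0.1],[0,0,0.1],[0,0,0.1],[0,0,0.1],[0,0,0.1],[0,0,0],[0,0,0]])

```text
time: 9.35
ee_pos: [0.4525, -0.1839, 0.1289]
tool_rot: [-2.207, -2.231, 0.001]
wrist_force: [0.1, 0.3, -0.4]
width: 0.0852
```

```bash
python3 -c "
from h import *
im,c=grab('wrist','w5.png')
plan([.459,-.183,.01],1.57,6)"
```

```text
at [ 0.4527 -0.1837  0.1292] yaw 1.582 t 9.4 w 0.0853078195171945
[[0.0, 0.04, 0.79], [0.0, 0.04, 0.79], [0.0, 0.04, 0.79], [0.0, 0.04, 0.79], [0.0, 0.04, 0.79], [0.0, 0.04, 0.79]]
[[-0.01, -0.0, 0.03], [-0.01, -0.0, 0.03], [-0.01, -0.0, 0.03], [-0.01, -0.0, 0.03], [-0.01, -0.0, 0.03], [-0.01, -0.0, 0.03]]
end [ 0.459 -0.183  0.01 ]
```

View pics/w5.png

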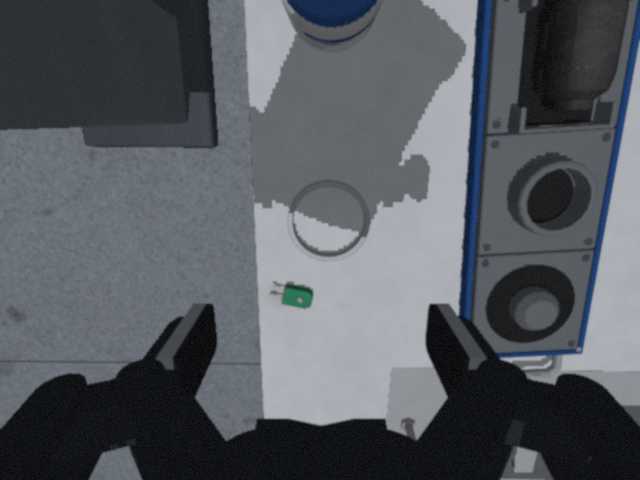

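```bash
python3 -c "
from h import *
c=cam('wrist',arm.read_state())
for n,u,v,z in [('ring',329,220,.008),('t',329,179,.01),('b',329,262,.01),('l',287,220,.01),('r',371,220,.01),('vs',552,196,.033),('spig',535,309,.031),('jarbot',334,45,.0)]: print(n,ray(c,u,v,z).round(4))
im=cv2.imread('pics/w5.png')[165:275,275:385]
s=cv2.GaussianBlur(cv2.cvtColor(im,6),(3,3),0);h=cv2.HoughCircles(s,3,1,30,param1=80,param2=10,minRadius=36,maxRadius=46);print(h+np.array([275,165,0]))
"
```

```text
ring [ 0.4592 -0.1776  0.008 ]
t [ 0.4586 -0.1463  0.01  ]
b [ 0.4597 -0.2108  0.01  ]
l [ 0.4277 -0.1774  0.01  ]
r [ 0.4906 -0.1767  0.01  ]
vs [ 0.6073 -0.1525  0.033 ]
spig [ 0.6133 -0.2382  0.031 ]
jarbot [ 0.4606 -0.0575  0.    ]
[[[327.5 219.5  36.5]]]
```

>>> jog_arm(dp=[[0.12,0.12,0.6],[0.12,0.12,0.8],[0,0,0.9],[0,0,0.9],[0,0,0.8],[0,0,0.4],[0,0,0]], rotation=[[0,0,0.1],[0,0,0],[0,0,0],[0,0,0],[0,0,0],[0,0,0],[0,0,0]])

```text
time: 10.1
ee_pos: [0.4653, -0.175, 0.0171]
tool_rot: [2.21, 2.229, 0.002]
wrist_force: [-0.2, -0.5, -0.1]
width: 0.0855
```

```bash
python3 -c "
from h import *
plan([.459,-.178,-.004],1.57,3)"
```

```text
at [ 0.4653 -0.175   0.0171] yaw 1.5794 t 10.1 w 0.08549162299868275
[[-0.04, -0.09, 0.28], [-0.04, -0.08, 0.28], [-0.04, -0.08, 0.28]]
[[0.01, 0.0, 0.04], [0.01, 0.0, 0.04], [0.01, 0.0, 0.04]]
end [ 0.459 -0.178 -0.004]
```

>>> jog_arm(dp=[[-0.06,-0.12,0.2],[-0.06,-0.12,0.25],[0,0,0.25],[0,0,0.1],[0,0,0]], rotation=[[0,0,0.1],[0,0,0],[0,0,0],[0,0,0],[0,0,0]])

```text
time: 10.6
ee_pos: [0.4607, -0.1788, -0.0022]
tool_rot: [2.217, 2.218, 0.004]
wrist_force: [1.0, 0.3, -0.3]
width: 0.0855
```

>>> jog_arm(dp=[[0,0,0],[0,0,0],[0,0,0],[0,0,0],[0,0,0]], rotation=[[0,0,0],[0,0,0],[0,0,0],[0,0,0],[0,0,0]], gripper=-0.3, newtons=40)

```text
time: 11.1
ee_pos: [0.461, -0.1789, -0.0011]
tool_rot: [2.217, 2.217, 0.005]
wrist_force: [0.6, 0.9, -2.0]
width: 0.0595
```

>>> jog_arm(dp=[[0,0,-0.2],[0,0,-0.6],[0,0,-1],[0,0,-1],[0,0,-1],[0,0,-1],[0,0,0]], rotation=[[0,0,0],[0,0,0],[0,0,0],[0,0,0],[0,0,0],[0,0,0],[0,0,0]])

```text
time: 11.8
ee_pos: [0.4594, -0.1782, 0.1241]
tool_rot: [2.218, 2.219, 0.004]
wrist_force: [0.4, -0.5, -2.0]
width: 0.0596
```

```bash
python3 -c "
from h import *
im,c=grab('wrist','w6.png')
plan([.6164,-.2415,.1],2.42,11)
im=im[:,:,::-1][180:480,120:520];cv2.imwrite('pics/w6c.png',im)"
```

```text
at [ 0.4588 -0.1779  0.1228] yaw 1.5712 t 11.85 w 0.05897646705854046
[[-0.23, 0.57, 0.09], [-0.27, 0.55, 0.09], [-0.32, 0.53, 0.08], [-0.36, 0.5, 0.08], [-0.39, 0.48, 0.08], [-0.43, 0.44, 0.08], [-0.46, 0.41, 0.08], [-0.49, 0.37, 0.08], [-0.52, 0.33, 0.08], [-0.54, 0.29, 0.08], [-0.57, 0.25, 0.08]]
[[0.0, 0.0, -0.96], [0.0, 0.0, -0.96], [0.0, 0.0, -0.96], [0.0, 0.0, -0.96], [0.0, 0.0, -0.96], [0.0, 0.0, -0.96], [0.0, 0.0, -0.96], [0.0, 0.0, -0.96], [0.0, 0.0, -0.96], [0.0, 0.0, -0.96], [0.0, 0.0, -0.96]]
end [ 0.6164 -0.2415  0.1   ]
```

View pics/w6c.png

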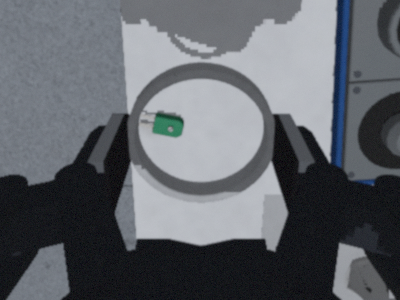

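```bash
python3 -c "
from h import *
s=arm.read_state();c=cam('wrist',s)
print(s['ee_pos'],ray(c,321,309,s['ee_pos'][2]+.006),proj(c,s['ee_pos']+np.array([0,0,.006])))"
```

```text
[ 0.45878247 -0.17792985  0.12283376] [ 0.45951672 -0.17640415  0.12883376] (np.float64(319.2769767373029), np.float64(312.1906772226402))
```

>>> jog_arm(dp=[[-0.23,0.57,0],[-0.27,0.55,0],[-0.32,0.53,0],[-0.36,0.5,0],[-0.39,0.48,0],[-0.43,0.44,0],[-0.46,0.41,0],[-0.49,0.37,0.1],[-0.52,0.33,0.1],[-0.54,0.29,0.2],[-0.5,0.25,0.2],[0,0,0]], rotation=[[0,0,-0.95],[0,0,-0.95],[0,0,-0.95],[0,0,-0.95],[0,0,-0.95],[0,0,-0.95],[0,0,-0.95],[0,0,-0.95],[0,0,-0.95],[0,0,-0.95],[0,0,-0.8],[0,0,0]])

```text
time: 13.05
ee_pos: [0.6125, -0.2375, 0.0913]
tool_rot: [-1.09, -2.929, -0.003]
wrist_force: [0.2, -0.1, -2.0]
width: 0.0593
```

```bash
python3 -c "
from h import *
im,c=grab('wrist','w7.png')
print(proj(c,[.6164,-.2415,.031]))
plan([.6164,-.2415,.045],2.42,4)"
```

```text
(np.float64(319.7788792156394), np.float64(265.53543020590126))
at [ 0.6114 -0.2371  0.0914] yaw 2.4265 t 13.1 w 0.05951253554176035
[[-0.07, 0.0, 0.46], [-0.07, 0.0, 0.46], [-0.07, 0.0, 0.46], [-0.07, 0.0, 0.46]]
[[-0.01, -0.05, 0.02], [-0.01, -0.05, 0.02], [-0.01, -0.05, 0.02], [-0.01, -0.05, 0.02]]
end [ 0.6164 -0.2415  0.045 ]
```

View pics/w7.png

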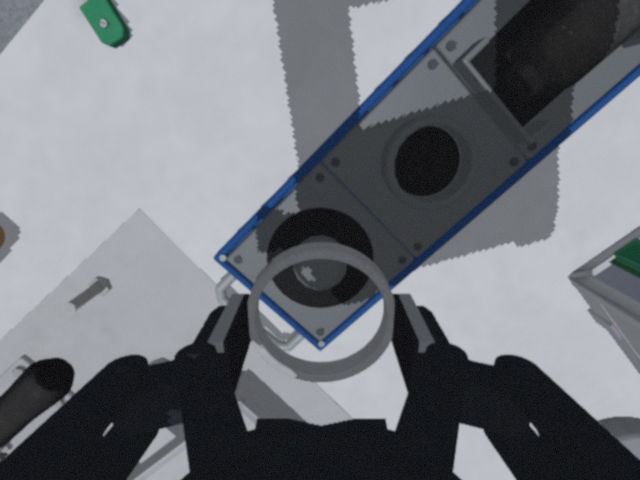

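>>> jog_arm(dp=[[-0.15,0,0.2],[-0.15,0,0.5],[0,0,0.6],[0,0,0.5],[0,0,0]], rotation=[[0,-0.08,0],[0,-0.08,0],[0,0,0],[0,0,0],[0,0,0]])

```text
time: 13.6
ee_pos: [0.6136, -0.2411, 0.0409]
tool_rot: [-1.104, -2.932, 0.005]
wrist_force: [-1.5, 0.8, -1.5]
width: 0.0595
```

```bash
python3 -c "
from h import *
plan([.6175,-.2425,.015],2.42,4)"
```

```text
at [ 0.6136 -0.2411  0.0409] yaw 2.4216 t 13.6 w 0.05949852679430217
[[-0.04, 0.02, 0.26], [-0.04, 0.02, 0.26], [-0.04, 0.02, 0.26], [-0.04, 0.02, 0.26]]
[[-0.02, -0.02, 0.01], [-0.02, -0.02, 0.01], [-0.02, -0.02, 0.01], [-0.02, -0.02, 0.01]]
end [ 0.6175 -0.2425  0.015 ]
```

>>> jog_arm(dp=[[-0.08,0.05,0.1],[-0.08,0.05,0.2],[0,0,0.3],[0,0,0.3],[0,0,0.1],[0,0,0]], rotation=[[-0.03,-0.04,0],[-0.03,-0.04,0],[0,0,0],[0,0,0],[0,0,0],[0,0,0]])

```text
time: 14.2
ee_pos: [0.6189, -0.2419, 0.0138]
tool_rot: [1.107, 2.94, -0.001]
wrist_force: [-0.3, -0.3, -1.8]
width: 0.0593
```

```bash
python3 -c "
from h import *
plan([.6175,-.2425,.0145],2.42,3);print(arm.read_state()['wrist_force'])"
```

```text
at [ 0.6189 -0.2419  0.0138] yaw 2.4214 t 14.2 w 0.05927742169452272
[[0.01, -0.02, -0.01], [0.01, -0.02, -0.01], [0.01, -0.02, -0.01]]
[[-0.0, 0.0, 0.01], [-0.0, 0.0, 0.01], [-0.0, 0.0, 0.01]]
end [ 0.6175 -0.2425  0.0145]
[-0.33070884 -0.32038512 -1.81574668]
```

>>> jog_arm(dp=[[0,0,0],[0,0,0],[0,0,0],[0,0,-0.3],[0,0,-1],[0,0,-1],[0,0,-1],[0,0,-1],[0,0,-1],[0,0,-1],[0,0,0]], rotation=[[0,0,0],[0,0,0],[0,0,0],[0,0,0],[0,0,0],[0,0,0],[0,0,0],[0,0,0],[0,0,0],[0,0,0],[0,0,0]], gripper=0.7)

```text
time: 15.3
ee_pos: [0.6195, -0.2422, 0.1834]
tool_rot: [1.105, 2.936, -0.001]
wrist_force: [1.0, -0.3, -0.0]
width: 0.0726
```

```bash
python3 -c "
from h import *
im,c=grab('wrist','w8.png')
plan([.459,-.09,.21],1.57,11)"
```

```text
at [ 0.6188 -0.2419  0.1818] yaw 2.4214 t 15.35 w 0.07269306084415506
[[0.8, 0.03, -0.11], [0.8, -0.03, -0.1], [0.8, -0.09, -0.1], [0.79, -0.15, -0.1], [0.77, -0.21, -0.1], [0.75, -0.27, -0.1], [0.73, -0.33, -0.1], [0.7, -0.39, -0.1], [0.67, -0.44, -0.1], [0.63, -0.49, -0.1], [0.6, -0.54, -0.1]]
[[0.0, 0.0, 0.97], [0.0, 0.0, 0.97], [0.0, 0.0, 0.97], [0.0, 0.0, 0.97], [0.0, 0.0, 0.97], [0.0, 0.0, 0.97], [0.0, 0.0, 0.97], [0.0, 0.0, 0.97], [0.0, 0.0, 0.97], [0.0, 0.0, 0.97], [0.0, 0.0, 0.97]]
end [ 0.459 -0.09   0.21 ]
```

View pics/w8.png

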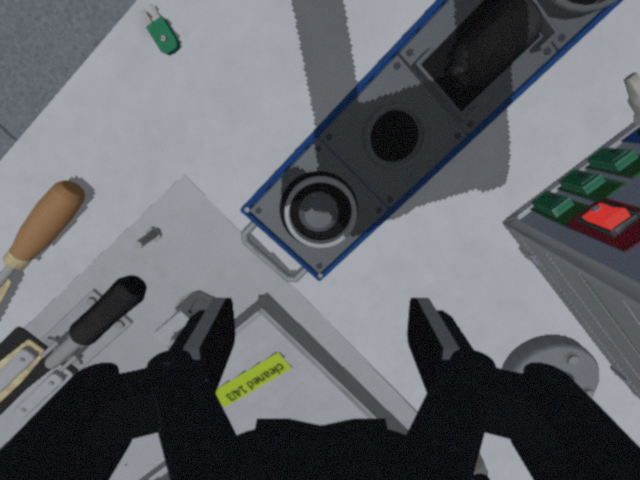

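>>> jog_arm(dp=[[0.8,0.03,-0.1],[0.8,-0.03,-0.1],[0.8,-0.09,-0.1],[0.8,-0.15,-0.1],[0.77,-0.2,-0.1],[0.75,-0.27,-0.1],[0.73,-0.33,-0.1],[0.7,-0.39,-0.1],[0.67,-0.44,-0.1],[0.63,-0.5,-0.1],[0.55,-0.5,-0.1],[0,0,0]], rotation=[[0,0,0.97],[0,0,0.97],[0,0,0.97],[0,0,0.97],[0,0,0.97],[0,0,0.97],[0,0,0.97],[0,0,0.97],[0,0,0.97],[0,0,0.97],[0,0,0.9],[0,0,0]], gripper=1)

```text
time: 16.55
ee_pos: [0.4496, -0.0814, 0.2035]
tool_rot: [-2.254, -2.179, 0.007]
wrist_force: [0.8, -0.2, -0.2]
width: 0.0851
```

```bash
cat >> h.py <<'E'
def blob(im,c,lo,hi,z,box=None):
    m=cv2.inRange(cv2.cvtColor(im,cv2.COLOR_RGB2HSV),lo,hi)
    if box: b=np.zeros_like(m); x0,y0,x1,y1=box; b[y0:y1,x0:x1]=255; m&=b
    k=max(cv2.findContours(m,0,2)[0],key=cv2.contourArea); (u,v),r=cv2.minEnclosingCircle(k)
    print("blob",round(u),round(v),round(r,1),cv2.contourArea(k),ray(c,u,v,z).round(4)); return u,v,r
E
python3 -c "
from h import *
im,c=grab('wrist','w9.png')
u,v,r=blob(im,c,(105,120,40),(130,255,255),.083,(200,0,430,300))
print(ray(c,u+r,v,.083)-ray(c,u-r,v,.083))
plan([.459,-.032,.14],1.57,4)"
```

```text
blob 329 163 36.8 4082.0 [ 0.4567 -0.0332  0.083 ]
[ 0.05271704 -0.00175684  0.        ]
at [ 0.4507 -0.0821  0.2036] yaw 1.5396 t 16.6 w 0.08572373375537821
[[0.5, 0.07, 0.64], [0.5, 0.07, 0.64], [0.5, 0.08, 0.64], [0.5, 0.08, 0.64]]
[[-0.02, -0.0, -0.09], [-0.02, -0.0, -0.09], [-0.02, -0.0, -0.09], [-0.02, -0.0, -0.09]]
end [ 0.459 -0.032  0.14 ]
```

>>> jog_arm(dp=[[0.5,0.06,0.4],[0.5,0.06,0.5],[0.5,0.08,0.6],[0.45,0.08,0.6],[0,0,0.5],[0,0,0]], rotation=[[0,0,-0.1],[0,0,-0.1],[0,0,-0.1],[0,0,-0.1],[0,0,0],[0,0,0]])

```text
time: 17.2
ee_pos: [0.4616, -0.0311, 0.1323]
tool_rot: [-2.206, -2.229, 0.006]
wrist_force: [0.1, 0.2, 1.2]
width: 0.0854
```

```bash
python3 -c "
from h import *
plan([.457,-.033,.03],1.57,5)"
```

```text
at [ 0.4616 -0.0311  0.1323] yaw 1.581 t 17.2 w 0.08541335616722258
[[-0.02, -0.03, 0.82], [-0.02, -0.03, 0.82], [-0.02, -0.03, 0.82], [-0.02, -0.03, 0.82], [-0.02, -0.04, 0.82]]
[[-0.02, -0.0, 0.03], [-0.02, -0.0, 0.03], [-0.02, -0.0, 0.03], [-0.02, -0.0, 0.03], [-0.02, -0.0, 0.03]]
end [ 0.457 -0.033  0.03 ]
```

>>> jog_arm(dp=[[-0.05,-0.1,0.5],[-0.05,-0.1,0.8],[0,0,0.9],[0,0,0.9],[0,0,0.8],[0,0,0.3],[0,0,0]], rotation=[[-0.05,0,0.07],[-0.05,0,0.07],[0,0,0],[0,0,0],[0,0,0],[0,0,0],[0,0,0]])

```text
time: 17.9
ee_pos: [0.4607, -0.0339, 0.0233]
tool_rot: [2.216, 2.224, 0.006]
wrist_force: [1.2, -0.8, 0.3]
width: 0.0854
```

>>> jog_arm(dp=[[0,0,0],[0,0,0],[0,0,0],[0,0,0],[0,0,0]], rotation=[[0,0,0],[0,0,0],[0,0,0],[0,0,0],[0,0,0]], gripper=-0.3, newtons=40)

```text
time: 18.4
ee_pos: [0.4624, -0.0341, 0.026]
tool_rot: [2.213, 2.222, 0.009]
wrist_force: [0.7, -0.8, -2.6]
width: 0.0566
```

>>> jog_arm(dp=[[0,0,-0.2],[0,0,-0.6],[0,0,-1],[0,0,-1],[0,0,-1],[0,0,-0.6],[0,0,0]], rotation=[[0,0,0],[0,0,0],[0,0,0],[0,0,0],[0,0,0],[0,0,0],[0,0,0]])

```text
time: 19.1
ee_pos: [0.4609, -0.034, 0.1419]
tool_rot: [2.213, 2.223, 0.009]
wrist_force: [0.4, 0.6, -2.9]
width: 0.056
```

```bash
python3 -c "
from h import *
im,c=grab('wrist','w10.png')
z=arm.read_state()['ee_pos'][2]+.054
blob(im,c,(105,120,40),(130,255,255),z,(150,100,480,480))
plan([.598,.022,.13],1.6415,8)
cv2.imwrite('pics/w10c.png',im[:,:,::-1][140:,120:520])"
```

```text
blob 322 375 91.0 18214.5 [ 0.4614 -0.0282  0.1951]
at [ 0.4605 -0.034   0.1411] yaw 1.575 t 19.15 w 0.05599864153866017
[[0.28, 0.69, 0.06], [0.27, 0.69, 0.06], [0.27, 0.69, 0.06], [0.26, 0.7, 0.06], [0.25, 0.7, 0.06], [0.25, 0.7, 0.06], [0.24, 0.7, 0.06], [0.24, 0.7, 0.06]]
[[0.01, -0.0, -0.1], [0.01, -0.0, -0.1], [0.01, -0.0, -0.1], [0.01, -0.0, -0.1], [0.01, -0.0, -0.1], [0.01, -0.0, -0.1], [0.01, -0.0, -0.1], [0.01, -0.0, -0.1]]
end [0.598 0.022 0.13 ]
```

View pics/w10c.png

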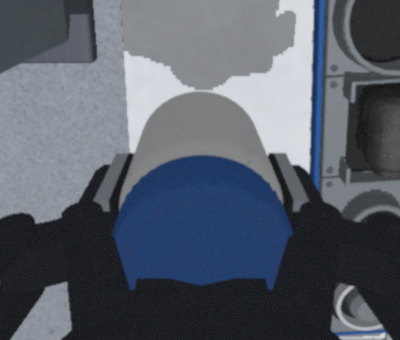

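>>> jog_arm(dp=[[0.28,0.69,0],[0.27,0.69,0],[0.27,0.69,0],[0.26,0.7,0],[0.25,0.7,0],[0.25,0.7,0],[0.24,0.7,0.2],[0.24,0.7,0.4],[0,0,0.4],[0,0,0]], rotation=[[0,0,-0.1],[0,0,-0.1],[0,0,-0.1],[0,0,-0.1],[0,0,-0.1],[0,0,-0.1],[0,0,-0.1],[0,0,-0.1],[0,0,0],[0,0,0]])

```text
time: 20.15
ee_pos: [0.5962, 0.0247, 0.1033]
tool_rot: [-2.137, -2.293, 0.008]
wrist_force: [-0.3, 0.5, -1.9]
width: 0.0565
```

```bash
python3 -c "
from h import *
plan([.598,.022,.07],1.6415,3)"
```

```text
at [0.5962 0.0247 0.1033] yaw 1.6409 t 20.15 w 0.056469472300592106
[[-0.04, 0.02, 0.44], [-0.04, 0.02, 0.44], [-0.04, 0.02, 0.44]]
[[-0.03, -0.01, -0.0], [-0.03, -0.01, -0.0], [-0.03, -0.01, -0.0]]
end [0.598 0.022 0.07 ]
```

>>> jog_arm(dp=[[-0.06,0.03,0.3],[-0.06,0.03,0.4],[0,0,0.4],[0,0,0.2],[0,0,0]], rotation=[[-0.05,-0.02,0],[-0.05,-0.02,0],[0,0,0],[0,0,0],[0,0,0]])

```text
time: 20.65
ee_pos: [0.5951, 0.0206, 0.0669]
tool_rot: [-2.143, -2.296, 0.005]
wrist_force: [-0.2, 0.6, -2.4]
width: 0.0563
```

```bash
python3 -c "
from h import *
im,c=grab('wrist','w11.png')
print(proj(c,[.598,.022,.037]))
plan([.598,.022,.042],1.6415,4)"
```

```text
(np.float64(325.3971980401876), np.float64(275.071494063387))
at [0.5952 0.0207 0.0673] yaw 1.6399 t 20.7 w 0.05609087972075389
[[0.01, 0.03, 0.25], [0.01, 0.03, 0.25], [0.01, 0.03, 0.25], [0.01, 0.03, 0.25]]
[[-0.01, 0.0, -0.01], [-0.01, 0.0, -0.01], [-0.01, 0.0, -0.01], [-0.01, 0.0, -0.01]]
end [0.598 0.022 0.042]
```

View pics/w11.png

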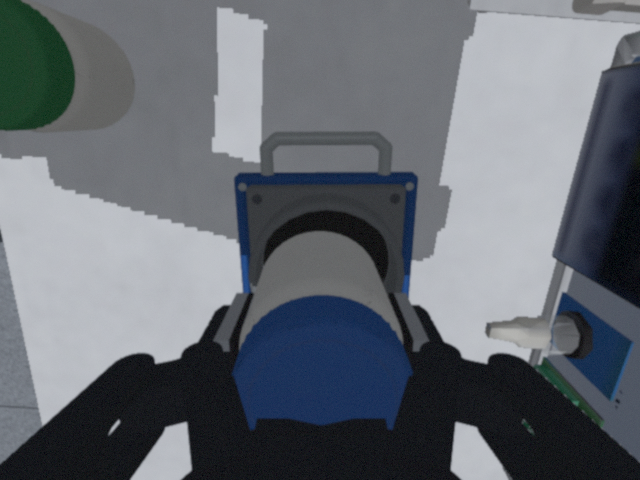

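>>> jog_arm(dp=[[0.05,0.07,0],[0.05,0.07,0.1],[0,0,0.3],[0,0,0.3],[0,0,0.2],[0,0,0.1],[0,0,0]], rotation=[[-0.03,0,0],[0,0,0],[0,0,0],[0,0,0],[0,0,0],[0,0,0],[0,0,0]])

```text
time: 21.4
ee_pos: [0.5997, 0.0237, 0.041]
tool_rot: [2.142, 2.295, 0.0]
wrist_force: [0.1, -0.2, -2.1]
width: 0.0564
```

```bash
python3 -c "
from h import *
plan([.598,.0225,.0415],1.6415,2);print(arm.read_state()['wrist_force'])"
```

```text
at [0.5997 0.0237 0.041 ] yaw 1.6399 t 21.4 w 0.056352103193634005
[[-0.02, -0.04, -0.01], [-0.02, -0.04, -0.01]]
[[0.01, 0.01, -0.01], [0.01, 0.01, -0.01]]
end [0.598  0.0225 0.0415]
[ 0.05636355 -0.17715019 -2.12891434]
```

>>> jog_arm(dp=[[0,0,0.03],[0,0,0],[0,0,0],[0,0,0],[0,0,-0.4],[0,0,-1],[0,0,-1],[0,0,-1],[0,0,-1],[0,0,-1],[0,0,-1],[0,0,0]], rotation=[[0,0,0],[0,0,0],[0,0,0],[0,0,0],[0,0,0],[0,0,0],[0,0,0],[0,0,0],[0,0,0],[0,0,0],[0,0,0],[0,0,0]], gripper=0.7)

```text
time: 22.6
ee_pos: [0.5996, 0.0239, 0.2128]
tool_rot: [2.14, 2.293, 0.004]
wrist_force: [0.3, -0.5, 0.3]
width: 0.0726
```

```bash
python3 -c "
from h import *
im,c=grab('wrist','w12.png')
blob(im,c,(105,120,40),(130,255,255),.098,(200,100,450,400))
print(proj(c,[.598,.0225,.098]))
plan([.46,.275,.2],1.57,12)"
```

```text
blob 316 228 36.6 3969.0 [0.5978 0.025  0.098 ]
(np.float64(316.5943232469206), np.float64(231.26984286359766))
at [0.5989 0.0239 0.2113] yaw 1.6398 t 22.65 w 0.07269183977624066
[[0.87, -0.4, 0.03], [0.86, -0.41, 0.03], [0.86, -0.41, 0.03], [0.86, -0.42, 0.04], [0.86, -0.42, 0.04], [0.85, -0.43, 0.04], [0.85, -0.43, 0.04], [0.85, -0.44, 0.04], [0.85, -0.44, 0.04], [0.84, -0.45, 0.04], [0.84, -0.45, 0.04], [0.84, -0.46, 0.04]]
[[0.0, 0.0, 0.07], [0.0, 0.0, 0.07], [0.0, 0.0, 0.07], [0.0, 0.0, 0.07], [0.0, 0.0, 0.07], [0.0, 0.0, 0.07], [0.0, 0.0, 0.07], [0.0, 0.0, 0.07], [0.0, 0.0, 0.07], [0.0, 0.0, 0.07], [0.0, 0.0, 0.07], [0.0, 0.0, 0.07]]
end [0.46  0.275 0.2  ]
```

Jar seated at about 2 mm off centre at the right height (lid radius consistent). On to the vial.

>>> jog_arm(dp=[[0.87,-0.4,0],[0.86,-0.4,0],[0.86,-0.4,0],[0.86,-0.42,0],[0.86,-0.42,0],[0.85,-0.43,0],[0.85,-0.43,0],[0.85,-0.44,0],[0.85,-0.44,0],[0.84,-0.45,0],[0.7,-0.4,0],[0,0,0]], rotation=[[0,0,0.07],[0,0,0.07],[0,0,0.07],[0,0,0.07],[0,0,0.07],[0,0,0.07],[0,0,0.07],[0,0,0.07],[0,0,0.07],[0,0,0.07],[0,0,0.07],[0,0,0]])

```text
time: 23.85
ee_pos: [0.4634, 0.2563, 0.2049]
tool_rot: [-2.218, -2.224, 0.012]
wrist_force: [0.4, 0.4, -0.4]
width: 0.0726
```

```bash
python3 -c "
from h import *
im,c=grab('wrist','w13.png')
u,v=proj(c,[.454,.332,.056]);print(u,v)
u=int(u);v=int(v)
blob(im,c,(0,0,0),(180,255,60),.056,(u-45,v-45,u+45,v+45))
plan([.454,.332,.12],1.57,4)"
```

```text
308.8878854758555 121.7429748583391
blob 313 113 15.4 679.0 [0.4573 0.3382 0.056 ]
at [0.4639 0.2556 0.2049] yaw 1.5734 t 23.9 w 0.07256348429230419
[[0.77, -0.09, 0.85], [0.77, -0.09, 0.85], [0.77, -0.1, 0.85], [0.77, -0.1, 0.85]]
[[-0.02, 0.02, 0.01], [-0.02, 0.02, 0.01], [-0.02, 0.02, 0.01], [-0.02, 0.02, 0.01]]
end [0.454 0.332 0.12 ]
```

View pics/w13.png

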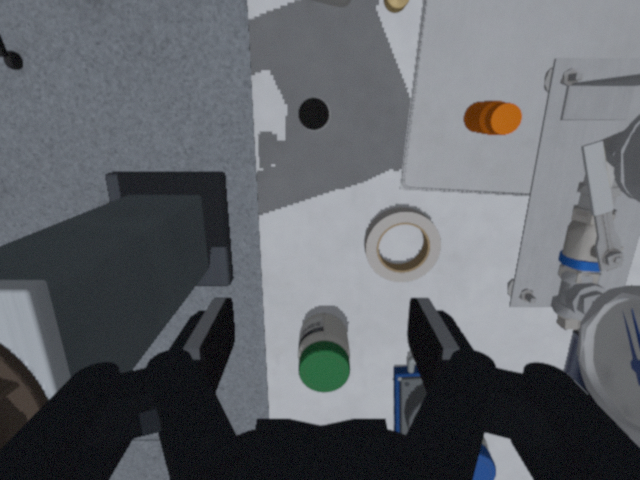

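>>> jog_arm(dp=[[0.5,-0.05,0.4],[0.5,-0.05,0.6],[0.5,-0.05,0.6],[0,0,0.4],[0,0,0]], rotation=[[-0.05,0.05,0],[-0.05,0.05,0],[0,0,0],[0,0,0],[0,0,0]])

```text
time: 24.4
ee_pos: [0.4607, 0.2929, 0.1503]
tool_rot: [-2.221, -2.221, -0.006]
wrist_force: [-0.3, 0.3, 0.1]
width: 0.073
```

```bash
python3 -c "
from h import *
im,c=grab('wrist','w14.png')
u,v=proj(c,[.457,.336,.056]);print(u,v)
u=int(u);v=int(v)
blob(im,c,(0,0,0),(180,255,60),.056,(u-45,v-45,u+45,v+45))
plan([.457,.336,.08],1.57,3)"
```

```text
313.7099530688031 176.245793872008
blob 314 172 18.3 962.5 [0.4575 0.3388 0.056 ]
at [0.461 0.293 0.151] yaw 1.5709 t 24.45 w 0.0725747073761883
[[0.57, -0.06, 0.95], [0.57, -0.05, 0.95], [0.57, -0.05, 0.95]]
[[0.01, -0.01, 0.0], [0.01, -0.01, 0.0], [0.01, -0.01, 0.0]]
end [0.457 0.336 0.08 ]
```

>>> jog_arm(dp=[[0.6,-0.05,0.5],[0.6,-0.05,0.7],[0.6,-0.05,0.7],[0,0,0.7],[0,0,0.5],[0,0,0]], rotation=[[0,0,0],[0,0,0],[0,0,0],[0,0,0],[0,0,0],[0,0,0]])

```text
time: 25.05
ee_pos: [0.46, 0.3416, 0.0713]
tool_rot: [2.225, 2.217, 0.015]
wrist_force: [0.4, -0.3, -0.3]
width: 0.0724
```

```bash
python3 -c "
from h import *
plan([.4575,.338,.025],1.57,3)"
```

```text
at [0.46   0.3416 0.0713] yaw 1.567 t 25.05 w 0.07239502579917058
[[-0.05, -0.04, 0.62], [-0.05, -0.04, 0.62], [-0.05, -0.04, 0.62]]
[[0.03, -0.03, -0.01], [0.03, -0.03, -0.01], [0.03, -0.03, -0.01]]
end [0.4575 0.338  0.025 ]
```

>>> jog_arm(dp=[[-0.08,-0.05,0.3],[-0.08,-0.05,0.5],[0,0,0.5],[0,0,0.4],[0,0,0]], rotation=[[0.05,-0.05,0],[0.05,-0.05,0],[0,0,0],[0,0,0],[0,0,0]])

```text
time: 25.55
ee_pos: [0.4585, 0.3372, 0.0266]
tool_rot: [2.226, 2.215, -0.001]
wrist_force: [-0.3, -0.4, -0.4]
width: 0.0725
```

```bash
python3 -c "
from h import *
plan([.4575,.338,.025],1.57,2);print(arm.read_state()['wrist_force'])"
```

```text
at [0.4585 0.3372 0.0266] yaw 1.5656 t 25.55 w 0.07247541884639509
[[0.02, -0.02, 0.03], [0.02, -0.02, 0.03]]
[[0.0, 0.01, -0.03], [0.0, 0.01, -0.03]]
end [0.4575 0.338  0.025 ]
[-0.31606122 -0.39790482 -0.38163848]
```

>>> jog_arm(dp=[[0,-0.04,0.03],[0,0,0],[0,0,0],[0,0,0],[0,0,0],[0,0,0],[0,0,0]], rotation=[[0,0,0],[0,0,0],[0,0,0],[0,0,0],[0,0,0],[0,0,0],[0,0,0]], gripper=-1, newtons=30)

```text
time: 26.25
ee_pos: [0.4581, 0.3376, 0.0269]
tool_rot: [2.226, 2.215, 0.001]
wrist_force: [-0.5, 0.3, -1.2]
width: 0.025
```

>>> jog_arm(dp=[[0,0,-0.2],[0,0,-0.6],[0,0,-1],[0,0,-1],[0,0,-1],[0,0,-1],[0,0,-1],[0,0,0]], rotation=[[0,0,0],[0,0,0],[0,0,0],[0,0,0],[0,0,0],[0,0,0],[0,0,0],[0,0,0]])

```text
time: 27.05
ee_pos: [0.4572, 0.3373, 0.1792]
tool_rot: [2.226, 2.215, -0.001]
wrist_force: [0.7, -0.8, -0.4]
width: 0.0254
```

```bash
python3 -c "
from h import *
im,c=grab('wrist','w15.png')
plan([.53,.1,.18],1.6,12)
cv2.imwrite('pics/w15c.png',im[:,:,::-1][140:,120:520])"
```

```text
at [0.4566 0.3369 0.1777] yaw 1.5656 t 27.1 w 0.025229714742241255
[[-0.79, 0.25, -0.01], [-0.79, 0.25, -0.01], [-0.79, 0.24, -0.01], [-0.79, 0.24, -0.01], [-0.79, 0.24, -0.01], [-0.79, 0.24, -0.01], [-0.79, 0.24, -0.01], [-0.79, 0.23, -0.01], [-0.79, 0.23, -0.01], [-0.79, 0.23, -0.01], [-0.8, 0.23, -0.01], [-0.8, 0.22, -0.01]]
[[-0.0, 0.0, -0.04], [-0.0, 0.0, -0.04], [-0.0, 0.0, -0.04], [-0.0, 0.0, -0.04], [-0.0, 0.0, -0.04], [-0.0, 0.0, -0.04], [-0.0, 0.0, -0.04], [-0.0, 0.0, -0.04], [-0.0, 0.0, -0.04], [-0.0, 0.0, -0.04], [-0.0, 0.0, -0.04], [-0.0, 0.0, -0.04]]
end [0.53 0.1  0.18]
```

View pics/w15c.png

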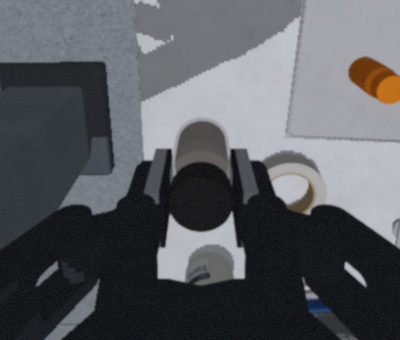

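```bash
python3 -c "
from h import *
c=cam('wrist',dict(ee_pos=[.6188,-.2419,.1818],tool_rot=[1.105,2.936,-.001]))
im=cv2.imread('pics/w8.png')[:,:,::-1]
blob(im,c,(0,0,0),(180,255,40),.033,(360,100,430,170))
print(ray(c,394,136,.033),ray(c,319,211,.025),ray(c,319,211,.031))
s=arm.read_state();c=cam('wrist',s);print(ray(c,321,336,s['ee_pos'][2]+.029),s['ee_pos'])
"
```

```text
blob 394 136 27.0 1960.0 [ 0.608  -0.1552  0.033 ]
[ 0.60786802 -0.15548779  0.033     ] [ 0.61588938 -0.24008217  0.025     ] [ 0.61476603 -0.23907088  0.031     ]
[0.45732836 0.34026679 0.20669951] [0.45656493 0.33685614 0.17769951]
```

>>> jog_arm(dp=[[-0.79,0.25,0],[-0.79,0.25,0],[-0.79,0.24,0],[-0.79,0.24,0],[-0.79,0.24,0],[-0.79,0.24,0],[-0.79,0.24,0],[-0.79,0.23,0],[-0.79,0.23,0],[-0.8,0.23,0],[-0.8,0.23,0],[-0.8,0.22,0]], rotation=[[0,0,-0.04],[0,0,-0.04],[0,0,-0.04],[0,0,-0.04],[0,0,-0.04],[0,0,-0.04],[0,0,-0.04],[0,0,-0.04],[0,0,-0.04],[0,0,-0.04],[0,0,-0.04],[0,0,-0.04]])

```text
time: 28.3
ee_pos: [0.5262, 0.0912, 0.169]
tool_rot: [-2.174, -2.259, 0.022]
wrist_force: [-0.1, -0.1, -0.1]
width: 0.0251
```

```bash
python3 -c "
from h import *
plan([.61,-.153,.15],1.6415,11)"
```

```text
at [0.5262 0.0912 0.169 ] yaw 1.6095 t 28.3 w 0.025121333806853344
[[-0.9, 0.27, 0.07], [-0.9, 0.27, 0.07], [-0.9, 0.27, 0.07], [-0.9, 0.26, 0.07], [-0.9, 0.26, 0.07], [-0.9, 0.26, 0.07], [-0.9, 0.25, 0.07], [-0.9, 0.25, 0.07], [-0.91, 0.25, 0.07], [-0.91, 0.25, 0.07], [-0.91, 0.24, 0.07]]
[[-0.02, 0.01, -0.04], [-0.02, 0.01, -0.04], [-0.02, 0.01, -0.04], [-0.02, 0.01, -0.04], [-0.02, 0.01, -0.04], [-0.02, 0.01, -0.04], [-0.02, 0.01, -0.04], [-0.02, 0.01, -0.04], [-0.02, 0.01, -0.04], [-0.02, 0.01, -0.04], [-0.02, 0.01, -0.04]]
end [ 0.61  -0.153  0.15 ]
```

>>> jog_arm(dp=[[-0.9,0.27,0],[-0.9,0.27,0],[-0.9,0.27,0],[-0.9,0.26,0],[-0.9,0.26,0],[-0.9,0.26,0],[-0.9,0.25,0],[-0.9,0.25,0],[-0.9,0.25,0.2],[-0.9,0.25,0.3],[-0.8,0.24,0.4],[0,0,0]], rotation=[[-0.02,0,-0.04],[-0.02,0,-0.04],[-0.02,0,-0.04],[-0.02,0,-0.04],[-0.02,0,-0.04],[-0.02,0,-0.04],[-0.02,0,-0.04],[-0.02,0,-0.04],[-0.02,0,-0.04],[-0.02,0,-0.04],[-0.02,0,-0.04],[0,0,0]])

```text
time: 29.5
ee_pos: [0.6058, -0.1617, 0.1343]
tool_rot: [-2.133, -2.296, 0.017]
wrist_force: [0.9, 0.2, -0.4]
width: 0.0251
```

```bash
python3 -c "
from h import *
plan([.6095,-.1555,.07],1.6415,5)"
```

```text
at [ 0.6058 -0.1617  0.1343] yaw 1.6444 t 29.5 w 0.02513067074957823
[[0.05, 0.04, 0.51], [0.05, 0.04, 0.51], [0.05, 0.04, 0.51], [0.05, 0.04, 0.51], [0.05, 0.03, 0.51]]
[[-0.03, 0.0, 0.01], [-0.03, 0.0, 0.01], [-0.03, 0.0, 0.01], [-0.03, 0.0, 0.01], [-0.03, 0.0, 0.01]]
end [ 0.6095 -0.1555  0.07  ]
```

>>> jog_arm(dp=[[0.12,0.08,0.2],[0.12,0.08,0.5],[0,0,0.7],[0,0,0.6],[0,0,0.4],[0,0,0]], rotation=[[-0.05,0,0],[-0.05,0,0],[-0.05,0,0],[0,0,0],[0,0,0],[0,0,0]])

```text
time: 30.1
ee_pos: [0.6067, -0.1502, 0.0679]
tool_rot: [-2.134, -2.302, 0.004]
wrist_force: [-0.3, -0.5, -0.3]
width: 0.0253
```

```bash
python3 -c "
from h import *
im,c=grab('wrist','w16.png')
plan([.6095,-.1555,.0425],1.6415,4)
cv2.imwrite('pics/w16c.png',im[:,:,::-1][100:460,120:520])"
```

```text
at [ 0.607  -0.1503  0.0685] yaw 1.6462 t 30.15 w 0.025004652889296156
[[-0.05, 0.02, 0.26], [-0.05, 0.02, 0.26], [-0.05, 0.02, 0.26], [-0.05, 0.02, 0.26]]
[[-0.01, -0.0, 0.01], [-0.01, -0.0, 0.01], [-0.01, -0.0, 0.01], [-0.01, -0.0, 0.01]]
end [ 0.6095 -0.1555  0.0425]
```

View pics/w16c.png

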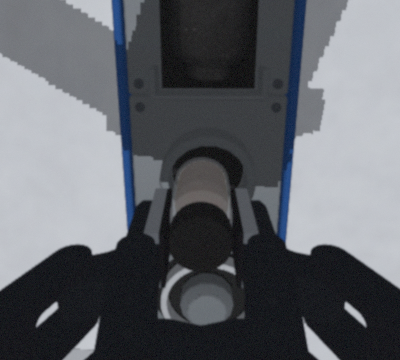

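>>> jog_arm(dp=[[-0.08,0.07,0],[-0.08,0.07,0.1],[0,0,0.3],[0,0,0.3],[0,0,0.2],[0,0,0.05],[0,0,0]], rotation=[[-0.03,0,0],[0,0,0],[0,0,0],[0,0,0],[0,0,0],[0,0,0],[0,0,0]])

```text
time: 30.85
ee_pos: [0.6125, -0.1544, 0.0446]
tool_rot: [2.134, 2.302, 0.002]
wrist_force: [-0.1, 0.5, -0.5]
width: 0.0249
```

```bash
python3 -c "
from h import *
plan([.6095,-.155,.0425],1.6415,2);print(arm.read_state()['wrist_force'])"
```

```text
at [ 0.6125 -0.1544  0.0446] yaw 1.6463 t 30.85 w 0.024882079483988684
[[-0.01, -0.06, 0.04], [-0.01, -0.06, 0.04]]
[[0.02, 0.01, 0.03], [0.02, 0.01, 0.03]]
end [ 0.6095 -0.155   0.0425]
[-0.104982    0.45131992 -0.51398093]
```

>>> jog_arm(dp=[[0,-0.06,0.05],[0,0,0.05],[0,0,0.03],[0,0,0]], rotation=[[0,0,0],[0,0,0],[0,0,0],[0,0,0]])

```text
time: 31.25
ee_pos: [0.6109, -0.1546, 0.0413]
tool_rot: [2.134, 2.302, 0.002]
wrist_force: [-0.7, 1.1, -1.1]
width: 0.0249
```

>>> jog_arm(dp=[[0,0,0],[0,0,0],[0,0,0],[0,0,0],[0,0,-0.3],[0,0,-0.8],[0,0,-1],[0,0,-1],[0,0,-1],[0,0,-1],[0,0,-1],[0,0,0]], rotation=[[0,0,0],[0,0,0],[0,0,0],[0,0,0],[0,0,0],[0,0,0],[0,0,0],[0,0,0],[0,0,0],[0,0,0],[0,0,0],[0,0,0]], gripper=0.2)

```text
time: 32.45
ee_pos: [0.6103, -0.1544, 0.2034]
tool_rot: [2.134, 2.301, 0.002]
wrist_force: [0.8, 0.4, -0.1]
width: 0.0509
```

>>> jog_arm(dp=[[-1,0,-0.5],[-1,0,-0.5],[-0.5,0,0],[0,0,0],[0,0,0]], rotation=[[0,0,0],[0,0,0],[0,0,0],[0,0,0],[0,0,0]])

```text
time: 32.95
ee_pos: [0.6141, -0.2171, 0.2292]
tool_rot: [2.133, 2.302, 0.003]
wrist_force: [-0.6, 0.8, -0.6]
width: 0.0513
```

```bash
python3 -c "
from h import *
im,c=grab('wrist','w17.png')
for n,P in dict(vialcap=(.6095,-.154,.071),vs=(.6095,-.154,.033),lid=(.598,.0225,.098),ring=(.6164,-.2415,.025)).items(): print(n,np.round(proj(c,P)))
u,v=np.round(proj(c,(.6095,-.154,.071))).astype(int)
blob(im,c,(0,0,0),(180,255,45),.071,(u-30,v-30,u+30,v+30))
blob(im,c,(105,120,40),(130,255,255),.098,(250,0,400,140))
t,ct=grab('top','top1.png')
blob(t,ct,(105,120,40),(130,255,255),.098,(300,190,350,240))
blob(t,ct,(60,80,30),(85,255,200),.067,(265,255,310,300))
a=cv2.imread('pics/top0.png')[:,:,::-1]
blob(a,ct,(60,80,30),(85,255,200),.067,(265,255,310,300))
d=cv2.absdiff(a,t).max(2);print('tape diff',(d[230:268,226:268]>60).sum())
big=cv2.resize(t[185:300,230:480][:,:,::-1],(800,368),interpolation=cv2.INTER_CUBIC)
w=im[:,:,::-1]; w=cv2.resize(w[0:420,150:500],(193,232))
cv2.imwrite('pics/fin.png',big)
print(arm.read_state()['ee_pos'],arm.read_state()['time'])"
```

```text
vialcap [319. 139.]
vs [319. 136.]
lid [ 322. -173.]
ring [320. 227.]
blob 319 136 27.1 1712.5 [ 0.6091 -0.1524  0.071 ]
blob 373 70 69.7 651.5 [ 0.643  -0.1037  0.098 ]
blob 324 218 11.9 379.5 [0.5956 0.0239 0.098 ]
blob 290 272 7.0 23.5 [0.4772 0.1052 0.067 ]
blob 288 278 10.0 270.5 [0.4644 0.1101 0.067 ]
tape diff 190
[ 0.61402022 -0.21666248  0.22910003] 33.05
```

>>> jog_arm(dp=[[-1,-0.5,-0.2],[-1,-0.5,-0.2],[-1,-0.6,0],[-1,-0.7,0],[-1,-0.7,0],[-1,-0.7,0],[-1,-0.7,0],[-1,-0.7,0],[-1,-0.7,0],[-1,-0.7,0],[-1,-0.7,0],[0,0,0]], rotation=[[0,0,0],[0,0,0],[0,0,0],[0,0,0],[0,0,0],[0,0,0],[0,0,0],[0,0,0],[0,0,0],[0,0,0],[0,0,0],[0,0,0]])

```text
time: 34.25
ee_pos: [0.4526, -0.5024, 0.2311]
tool_rot: [-2.113, -2.312, -0.004]
wrist_force: [0.7, -0.7, 0.8]
width: 0.051
```

```bash
python3 -c "
from h import *
t,ct=grab('top','top2.png')
a=cv2.imread('pics/top0.png')[:,:,::-1]
for q in(a,t): blob(q,ct,(60,80,30),(85,255,200),.067,(265,255,310,300))
blob(t,ct,(105,120,40),(130,255,255),.098,(313,205,337,232))
s,cs=grab('side','side2.png')
d=cv2.absdiff(a,t).max(2);print('tape diff',(d[230:268,226:268]>60).sum())
o=np.zeros((592,800,3),np.uint8)
o[:272]=cv2.resize(t[200:285,230:480],(800,272),interpolation=cv2.INTER_CUBIC)
o[272:592,:480]=cv2.resize(s[170:330,240:480],(480,320),interpolation=cv2.INTER_CUBIC)
w=cv2.imread('pics/w17.png')[60:340,220:420][:,:,::-1]; o[272:592,500:729]=cv2.resize(w,(229,320))
cv2.imwrite('pics/fin.png',o[:,:,::-1])
print(arm.read_state()['ee_pos'])"
```

```text
blob 288 278 10.0 270.5 [0.4644 0.1101 0.067 ]
blob 288 278 9.9 270.0 [0.4641 0.1103 0.067 ]
blob 325 218 11.6 371.5 [0.5956 0.022  0.098 ]
tape diff 0
[ 0.45400963 -0.49987174  0.23111279]
```

```bash
python3 -c "
from h import *
g=cv2.imread('pics/w17.png',0)
print('row137',g[137,282:358:3].tolist());print('col319',g[100:176:3,319].tolist())
print('ring row227',g[227,275:366:3].tolist());print('ring col320',g[182:273:3,320].tolist())
s=cv2.imread('pics/side2.png');s0=cv2.imread('pics/side0.png');c=cam('side')
for z in np.arange(.015,.095,.006):
    u,v=np.round(proj(c,(.6095,-.154,z))).astype(int); print(round(z,3),u,v,s[v,u-6:u+7:3].max(1).tolist(), 'before',s0[v,u].tolist(),'now',s[v,u].tolist())
"
```

```text
row137 [47, 47, 44, 49, 43, 41, 25, 16, 35, 14, 15, 18, 15, 18, 4, 16, 11, 18, 52, 16, 16, 41, 48, 42, 48, 43]
col319 [48, 45, 47, 43, 45, 15, 12, 40, 38, 23, 23, 13, 21, 18, 14, 18, 21, 17, 19, 23, 36, 46, 41, 49, 46, 38]
ring row227 [54, 48, 95, 95, 73, 33, 142, 96, 29, 30, 57, 65, 96, 99, 99, 96, 97, 96, 96, 85, 64, 43, 26, 27, 18, 102, 138, 93, 94, 86, 47]
ring col320 [46, 90, 99, 94, 31, 92, 147, 33, 17, 22, 48, 62, 71, 98, 98, 96, 99, 96, 96, 95, 78, 34, 22, 64, 133, 96, 92, 91, 44, 92, 160]
0.015 319 207 [42, 48, 49, 47, 45] before [48, 48, 43] now [49, 47, 43]
0.021 319 205 [63, 75, 80, 72, 60] before [75, 72, 66] now [80, 77, 75]
0.027 319 203 [73, 70, 69, 71, 71] before [34, 34, 32] now [63, 66, 69]
0.033 319 200 [54, 70, 70, 70, 48] before [45, 45, 39] now [63, 65, 70]
0.039 319 198 [68, 73, 69, 67, 62] before [46, 44, 41] now [60, 65, 69]
0.045 319 196 [87, 86, 82, 87, 74] before [77, 75, 70] now [79, 80, 82]
0.051 319 194 [95, 108, 97, 107, 91] before [59, 58, 54] now [97, 94, 92]
0.057 319 192 [103, 57, 30, 63, 81] before [35, 33, 31] now [30, 27, 27]
0.063 319 189 [173, 24, 25, 37, 54] before [54, 54, 50] now [25, 25, 24]
0.069 319 187 [196, 37, 33, 49, 70] before [91, 86, 79] now [33, 31, 30]
0.075 319 185 [212, 132, 55, 72, 98] before [99, 80, 68] now [55, 45, 40]
0.081 319 183 [215, 213, 138, 102, 125] before [140, 114, 99] now [138, 112, 98]
0.087 319 180 [179, 184, 167, 164, 160] before [165, 161, 154] now [167, 161, 156]
0.093 319 178 [160, 165, 161, 163, 162] before [162, 159, 153] now [161, 157, 152]
```

```bash
python3 -c "
from h import *
print(ticket.close_job())"
```

```text
the job is handed in; nothing more can be done
None
```

I placed the jar, vial, ring and bulb each in its own insert, lowered to within about 1–2 mm of the tile before release, and handed the job in at about 34 s. The system gave no verdict.

Final position checks, all by camera:

| Item | Last check |
|---|---|
| Blue jar | Lid centre about 2 mm from the seat centre, at the seated height |
| Vial | Side view shows brown body and black cap standing upright, top at about 0.07 m as expected; in the collar within about 3 mm |
| Ring | Centred on the spigot within about 3 mm |
| Bulb | Seen lying lengthwise in the cradle after release |
| Green-lidded jar | Not moved (under 1 mm change in the top view) |
| Tape roll | No change in the top view |

- **Disagreement:** wrist-camera readings near the picture's edge differed by 6–9 mm from those near its centre, so I relied on near-centre views and corrected close up.
- **Occluded check:** the first top-view check gave a wrong reading for the green jar while the arm seemed to be blocking the view. I moved the arm away and repeated it.
- **Final picture not viewed:** I had used all 16 picture views, so the last vial, ring and look-alike checks are from pixel values only. The bulb was last seen before the other three were placed.

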